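Sort the full shot canister from the empty one

TASK

Two identical closed steel canisters for centrifuge balancing shot stand on the table; one is full and one is empty. Lift to feel which is which, then stand the full (heavy) one upright in the square tray and the empty (light) one upright in the round dish, and let go of both.

Things in the scene. Friction and masses are not known exactly. Their poses are not given: they have to be found in the camera images.
- canister_1: one of two identical closed plain steel canisters: an upright cylinder 50 mm in diameter with a 52 mm lid fixed on it, 84 mm high; rigid, may be gripped across the body at 20 to 60 mm height. Origin at the centre of its underside, z up. It is either empty (0.10 kg in all) or full (0.43 to 0.60 kg in all); one is full and the other empty, which one differs from start to start, and only lifting tells.
- canister_2: one of two identical closed plain steel canisters: an upright cylinder 50 mm in diameter with a 52 mm lid fixed on it, 84 mm high; rigid, may be gripped across the body at 20 to 60 mm height. Origin at the centre of its underside, z up. It is either empty (0.10 kg in all) or full (0.43 to 0.60 kg in all); one is full and the other empty, which one differs from start to start, and only lifting tells.
- square_tray: the low square metal tray for the full canister, 110 x 110 mm outside, 14 mm high, walls 4 mm, floor 4 mm thick (inside 102 x 102 mm); fixed to the table. Origin at the centre of its underside, x and y along its sides, z up.
- round_dish: the low round metal dish for the empty canister, 116 mm outside diameter at the rim, 14 mm high, flat inner floor about 100 mm across, 4 mm thick; fixed to the table. Origin at the centre of its underside, z up.
There are look-alikes about, which are no part of the job. What is shaped like the canister_1 but blue or yellow is not meant.

How it is judged:
At the end, for the whole second after the job is handed in: The full canister stands in the square tray (resting on it with more than 2.5 N) and the empty one in the round dish (0.3 to 2.5 N), each with its centre within 40 mm of the centre of the tray or dish, upright within 0.15 rad, at rest and released (((horizontal distance between canister_1 and square_tray below 0.04 m and angle between each of canister_1, canister_2's own z axis and vertical below 0.15 rad and linear speed of each of canister_1, canister_2 below 0.03 m/s and contact force between canister_1 and square_tray above 2.5 N and horizontal distance between canister_2 and round_dish below 0.04 m and contact force between canister_2 and round_dish between 0.3 and 2.5 N) or (horizontal distance between canister_2 and square_tray below 0.04 m and angle between each of canister_2, canister_1's own z axis and vertical below 0.15 rad and linear speed of each of canister_2, canister_1 below 0.03 m/s and contact force between canister_2 and square_tray above 2.5 N and horizontal distance between canister_1 and round_dish below 0.04 m and contact force between canister_1 and round_dish between 0.3 and 2.5 N))); the robot touches nothing.
It also fails if it takes over 61 s, if anything falls off the work surface, if the arm or the gripper's body presses on something with over 40 N, if the wrist force passes 120 N, or if a joint passes its speed limit or range.

ROBOT

A 6-joint arm with a two-finger parallel gripper is mounted at the origin on a cart in front of the work surface, level with it; the furniture and walls round the work are solid. World frame = base frame: x ahead of the robot, y to its left, z up, the work surface at z = 0. Lengths are in m, angles in rad, forces in N, time in s.
With the tool pointing down it reaches from about 0.35 to 0.875 m from the base axis. Payload 4.2 kg.
Tool frame: the origin (TCP) lies at the very end of the fingers, on their centre line; the grasp point (between the pads) lies arm.pinch_z behind it (arm.pinch_z is the distance from the TCP to the grasp point, in m); z points along the fingers, y is the direction in which the jaws open and shut (so a half turn about z gives the same grasp; the last joint's range is limited). The gripper opens to 87 mm and grips with 3 to 60 N. Pads are 19 mm wide; open, the fingers measure 117 mm over their backs; the gripper's body (75 mm by 190 mm) begins 51 mm behind the grasp point.
Start: joints at [1.491, 0.385, 0.008, 0, -1.194, -0.259], TCP at [0.208, 0.589, 0.223] pointing down, gripper open.
Joint ranges: [-3.14, 3.14], [-1.21, 2.06], [-1.07, 1.41], [-3.16, 2.05], [-2.99, -0.16], [-3.1, 3.1]. Speed limits (rad/s): [2.79, 2.79, 3.14, 3.14, 3.14, 3.14].

INTERFACE

Orientations are given as a 3x3 rotation matrix whose columns are the frame's x, y, z axes.
In Python, from bench import arm gives the robot as it stands.
- The arm moves only by the shell command python3 -m inch 'ROWS' [FORCE]. ROWS is JSON, a list of rows, each an object with "dp": the shift along the tool's x, y, z in m, a list of three; "delta_rot": the turn, a rotation vector about the tool's x, y, z in degrees, a list of three; "gripper": the closure in counts, from 0 (fully open) to 255 (shut). A call has 1 to 10 rows; each row is the pose to reach, as a shift and turn from the pose commanded when the call began, along the tool's axes at that moment; what a row does not reach only later rows make up. A row lasts 1/8 s, in which the tool goes at most 62.5 mm and 10.7 degrees, less where a joint would pass 70% of its speed; a pose out of reach is approached as far as the arm can. A call with a gripper value outside its range is refused whole. The fingers move at their own pace and stop on an object; FORCE is the grip in N (left out, the last holds). Time passes only in rows, so rows that repeat a pose let the fingers close. It gives the time, the measured TCP pose, the force and the opening at its end, in the units of the state.
- arm.get_state(): the state, without advancing time (a new reading comes with each control period).
- arm.snapshot(name): name is "scene" or "top" or "wrist"; returns (picture, depth): 384x512x3 uint8, red, green, blue; 384x512 float32, m along the optical axis (not along the pixel's ray), 0 where there is no reading.
- arm.camera_model(name): a dict with "fx", "fy", "cx", "cy" (pixels), "k1" (the pictures are not rectified: a ray, as slopes to the right and down, at radius r is drawn at 1 + k1 r^2 times it, then the intrinsics apply), "R" (3x3) and "t" (3): a world point X has camera coordinates R X + t; the wrist camera has in their place "hand_eye" (4x4, takes a point from camera to tool coordinates, whose origin is the TCP and whose axes are the flange's). Camera axes: x right, y down, z forward; pixel columns grow to the right and rows downward; lengths in m; the calibration is good to about 2 mm. A picture is of the moment at which its call begins: read the wrist's pose just before it. camera_model takes no time and is no camera call.
- arm.job_done(): hands the job in, once; it reports no verdict.
The state is a dict: "time_s": time; "joint_pos": joint angles; "qvel": joint speeds; "tau": joint torques, N m; "tool_pos": TCP position; "tool_rot": TCP orientation; "force": force on the tool from outside, world axes, zero at the start; "torque": the same for the moment, N m; "finger_gap": finger opening in m.
Only numpy, scipy, OpenCV 4.12 (cv2) and the standard library are available. Lean on these libraries where they do the work, as an engineer would, in place of code of your own. Each camera call takes 0.05 s, during which the arm holds its last target.

## Working session

There is one attempt and no reset: what is moved stays moved. The work goes in short steps, Python scripts to look and compute and a shell command to move; the robot and the scene stay as the last step left them, time stands still between calls to the robot, and variables do not carry over. Pictures are saved under pics/ and viewed, and the job is handed in when it is done.

```bash
mkdir -p pics
python3 - <<'E'
from bench import arm
import cv2,numpy as np
print(arm.get_state(), arm.pinch_z)
for n in("top","scene"):
    im,d=arm.snapshot(n); cv2.imwrite(f"pics/{n}0.png",im[:,:,::-1]); np.savez(f"{n}0.npz",im=im,d=d)
    print(arm.camera_model(n))
E
```

```text
{'time_s': 0.0, 'joint_pos': array([ 1.49056900e+00,  3.85554480e-01,  6.58041760e-03, -5.15986129e-04,
       -1.19399709e+00, -2.58624877e-01]), 'qvel': array([-1.57700375e-04, -4.23552496e-04,  1.49090024e-03,  8.76598222e-05,
        9.07137780e-05, -5.19758703e-05]), 'tau': array([ 2.25722238e-04, -3.90664458e+01,  1.87397200e+01,  4.21967715e+00,
        1.09456130e-02, -1.96954520e-04]), 'tool_pos': array([0.20751412, 0.58888136, 0.22144057]), 'tool_rot': array([[ 9.43073550e-01, -3.32583605e-01, -6.52534139e-04],
       [-3.32584232e-01, -9.43071150e-01, -2.12932777e-03],
       [ 9.27933847e-05,  2.22513526e-03, -9.99997520e-01]]), 'force': array([ 0.09876658, -0.25910484,  0.59665184]), 'torque': array([ 0.00413564,  0.01428459, -0.00195374]), 'finger_gap': 0.08670349990157974} 0.0187
{'fx': 389.9475906269716, 'fy': 389.9475906269716, 'cx': 250.15612998692157, 'cy': 191.68569192163235, 'k1': -0.09961207405536224, 'R': array([[-0.00571049, -0.99987224, -0.01492985],
       [-0.98678177,  0.0080525 , -0.16185457],
       [ 0.16195411,  0.01380824, -0.98670168]]), 't': array([0.0911721 , 0.48624364, 0.82281822])}
{'fx': 443.35603378715155, 'fy': 443.35603378715155, 'cx': 258.46732770501393, 'cy': 192.6042457101831, 'k1': -0.034766232349531474, 'R': array([[ 0.56184435, -0.82708091,  0.01637395],
       [-0.53984908, -0.38157892, -0.75030694],
       [ 0.62681249,  0.41271625, -0.66088683]]), 't': array([-0.22359005,  0.3315011 ,  0.68853262])}
```

View pics/top0.png

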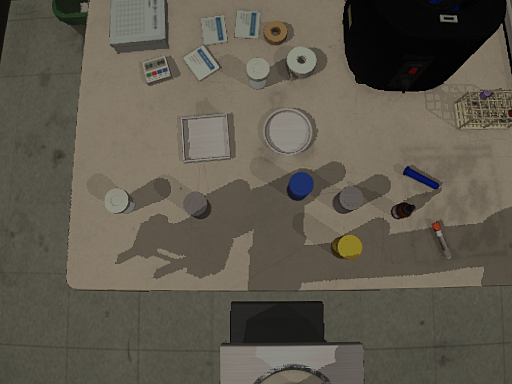

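View pics/scene0.png

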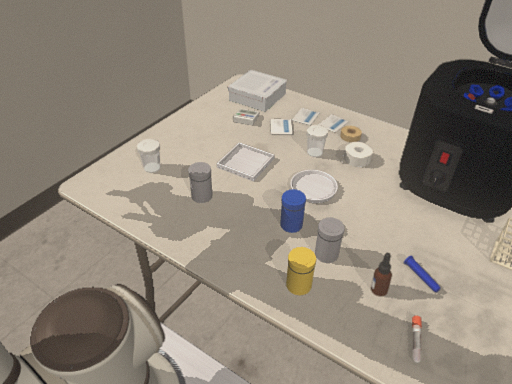

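The top view shows two grey canisters at (195,205) and (349,199). The look-alikes are blue (300,186) and yellow (347,247), and the white cups at (119,201) and (258,72) have the wrong shape and colour. The square tray is at (206,138) and the round dish at (288,131). Next I'll check an enlarged crop and measure.

```bash
cat > h.py <<'E'
import numpy as np,cv2
from bench import arm
def cloud(n,d):
    m=arm.camera_model(n); K=np.array([[m['fx'],0,m['cx']],[0,m['fy'],m['cy']],[0,0,1]])
    h,w=d.shape; u,v=np.meshgrid(np.arange(w),np.arange(h))
    p=cv2.undistortPoints(np.stack([u,v],-1).reshape(-1,1,2).astype(float),K,np.array([m['k1'],0,0,0.]))
    p=p.reshape(h,w,2); C=np.dstack([p[...,0]*d,p[...,1]*d,d])
    if n=='wrist': return C
    return (C-m['t'])@m['R']
E
python3 - <<'E'
from h import *
z=np.load('top0.npz');im,d=z['im'],z['d'];P=cloud('top',d)
cv2.imwrite('pics/crop.png',cv2.resize(im[95:265,95:375,::-1],None,fx=2.8,fy=2.8,interpolation=2))
def blob(u,v,zl,zh,r=35):
    s=P[v-r:v+r,u-r:u+r].reshape(-1,3); dd=d[v-r:v+r,u-r:u+r].ravel()
    s=s[(dd>0)&(s[:,2]>zl)&(s[:,2]<zh)]
    return s
for nm,u,v in(('g1',195,205),('g2',349,199),('blue',300,186),('yel',347,247),('cup',119,201),('cup2',258,72)):
    s=blob(u,v,.072,.1,22); c,r=cv2.minEnclosingCircle(s[:,:2].astype(np.float32)); print(nm,len(s),s[:,2].mean().round(4),np.round(c,4),round(r,4),((s[:,:2].min(0)+s[:,:2].max(0))/2).round(4)) if len(s) else print(nm,0)
for nm,u,v in(('sq',206,138),('dish',288,131)):
    s=blob(u,v,.009,.03,32); r=cv2.minAreaRect(s[:,:2].astype(np.float32)); print(nm,len(s),s[:,2].mean(),r,cv2.minEnclosingCircle(s[:,:2].astype(np.float32)))
    print('floor',P[v,u])
print(P[250,200],P[280,75],P[280,500])
t=P[...,2]
for nm in ('bottle',): 
    s=blob(403,211,.02,.2,14);print(s.max(0),s.min(0))
E
```

```text
g1 482 0.0839 [0.456  0.2035] 0.0261 [0.4553 0.2034]
g2 502 0.0837 [ 0.4652 -0.1246] 0.0264 [ 0.4653 -0.1242]
blue 465 0.0839 [ 0.4971 -0.021 ] 0.026 [ 0.4965 -0.0195]
yel 503 0.0839 [ 0.3636 -0.1177] 0.0267 [ 0.3626 -0.1172]
cup 200 0.0731 [0.4657 0.3773] 0.0273 [0.4669 0.3773]
cup2 179 0.0731 [0.7656 0.07  ] 0.0266 [0.7652 0.0701]
sq 335 0.013118020994803437 ((0.6219907999038696, 0.19372384250164032), (0.10985912382602692, 0.11083494871854782), 4.636305809020996) ((0.6215896010398865, 0.1934129297733307), 0.07613316178321838)
floor [0.62189646 0.19199212 0.00681975]
dish 306 0.01300367248331139 ((0.6346495151519775, -0.0005651041865348816), (0.11091752350330353, 0.11217600852251053), 89.15811157226562) ((0.6348390579223633, 0.00031899448367767036), 0.05735260248184204)
floor [ 0.63866883 -0.00250661  0.00198654]
[ 0.35999537  0.20387579 -0.0041679 ] [ 0.28993617  0.49527014 -0.00249376] [ 0.28017051 -0.49399287 -0.00291541]
[ 0.45933597 -0.23274906  0.10636148] [ 0.4264152  -0.26446032  0.02070119]
```

View pics/crop.png

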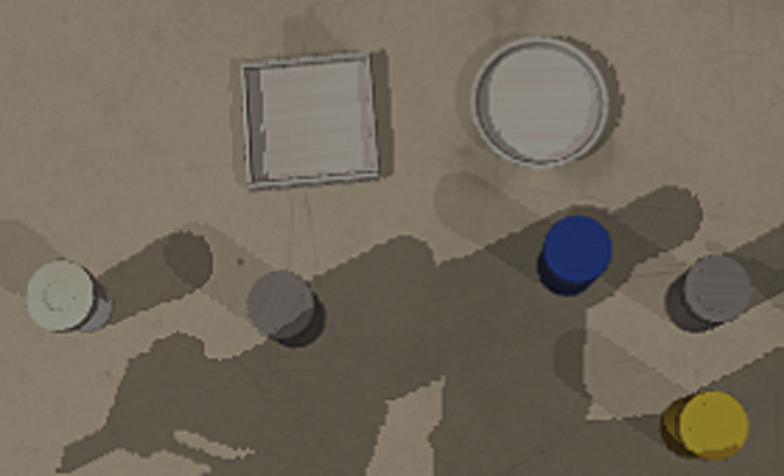

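Both grey lids measure r≈26 mm at z≈84 mm, which fits the canisters. The crop confirms plain grey at crop (281,303) and (716,289). I'll go above the left one first, with the jaws turned to lie along world x.

```bash
python3 -m inch '[{"dp":[0.045,0.035,0],"delta_rot":[0,0,9],"gripper":0},{"dp":[0.09,0.07,0],"delta_rot":[0,0,18],"gripper":0},{"dp":[0.135,0.105,0],"delta_rot":[0,0,27],"gripper":0},{"dp":[0.18,0.14,0],"delta_rot":[0,0,36],"gripper":0},{"dp":[0.226,0.175,0],"delta_rot":[0,0,45],"gripper":0},{"dp":[0.272,0.21,0],"delta_rot":[0,0,54],"gripper":0},{"dp":[0.317,0.245,0],"delta_rot":[0,0,62],"gripper":0},{"dp":[0.3626,0.2808,0],"delta_rot":[0,0,70.6],"gripper":0},{"dp":[0.3626,0.2808,0],"delta_rot":[0,0,70.6],"gripper":0},{"dp":[0.3626,0.2808,0],"delta_rot":[0,0,70.6],"gripper":0}]' 20; python3 -c "
from bench import arm
s=arm.get_state();print(s['tool_pos'],s['tool_rot'],s['joint_pos'],s['time_s'])"
```

```text
time_s: 1.35
tool_pos: [0.4562, 0.2039, 0.2222]
tool_rot: [[-0.001, -1.0, -0.001], [-1.0, 0.001, -0.0], [0.0, 0.001, -1.0]]
force: [-0.5, -0.0, -1.4]
finger_gap: 0.0868
[0.45621582 0.20390432 0.222229  ] [[-5.14674984e-04 -9.99999682e-01 -6.09808679e-04]
 [-9.99999848e-01  5.14795845e-04 -1.98055008e-04]
 [ 1.98368872e-04  6.09706652e-04 -9.99999794e-01]] [ 7.45641813e-01  1.71407854e-01 -2.91850826e-01 -2.99732626e-04
 -1.10812003e+00 -7.46022686e-01] 1.35
```

```bash
python3 -m inch '[{"dp":[0,0,0.05],"delta_rot":[0,0,0],"gripper":0},{"dp":[0,0,0.1],"delta_rot":[0,0,0],"gripper":0},{"dp":[0,0,0.14],"delta_rot":[0,0,0],"gripper":0},{"dp":[0,0,0.165],"delta_rot":[0,0,0],"gripper":0},{"dp":[0,0,0.18],"delta_rot":[0,0,0],"gripper":0},{"dp":[0,0,0.19],"delta_rot":[0,0,0],"gripper":0},{"dp":[0,0,0.19],"delta_rot":[0,0,0],"gripper":0},{"dp":[0,0,0.19],"delta_rot":[0,0,0],"gripper":0}]' 40
python3 -m inch '[{"dp":[0,0,0],"delta_rot":[0,0,0],"gripper":100},{"dp":[0,0,0],"delta_rot":[0,0,0],"gripper":200},{"dp":[0,0,0],"delta_rot":[0,0,0],"gripper":255},{"dp":[0,0,0],"delta_rot":[0,0,0],"gripper":255},{"dp":[0,0,0],"delta_rot":[0,0,0],"gripper":255},{"dp":[0,0,0],"delta_rot":[0,0,0],"gripper":255},{"dp":[0,0,0],"delta_rot":[0,0,0],"gripper":255},{"dp":[0,0,0],"delta_rot":[0,0,0],"gripper":255}]' 40
```

```text
time_s: 2.35
tool_pos: [0.4566, 0.2048, 0.0332]
tool_rot: [[0.001, -1.0, 0.001], [-1.0, -0.001, 0.001], [-0.001, -0.001, -1.0]]
force: [0.3, 0.3, -0.2]
finger_gap: 0.0868
time_s: 3.35
tool_pos: [0.4563, 0.204, 0.0326]
tool_rot: [[-0.0, -1.0, -0.0], [-1.0, 0.0, -0.0], [0.0, 0.0, -1.0]]
force: [-0.9, -0.3, 2.7]
finger_gap: 0.0509
```

Gap of 51 mm, so it's gripped. Lift and settle to feel the weight.

```bash
python3 -m inch '[{"dp":[0,0,-0.02],"delta_rot":[0,0,0],"gripper":255},{"dp":[0,0,-0.05],"delta_rot":[0,0,0],"gripper":255},{"dp":[0,0,-0.09],"delta_rot":[0,0,0],"gripper":255},{"dp":[0,0,-0.12],"delta_rot":[0,0,0],"gripper":255},{"dp":[0,0,-0.14],"delta_rot":[0,0,0],"gripper":255},{"dp":[0,0,-0.14],"delta_rot":[0,0,0],"gripper":255},{"dp":[0,0,-0.14],"delta_rot":[0,0,0],"gripper":255},{"dp":[0,0,-0.14],"delta_rot":[0,0,0],"gripper":255},{"dp":[0,0,-0.14],"delta_rot":[0,0,0],"gripper":255},{"dp":[0,0,-0.14],"delta_rot":[0,0,0],"gripper":255}]' 40
python3 - <<'E'
from h import *
for i in range(6):
    im,d=arm.snapshot('top'); s=arm.get_state(); print(s['force'].round(2),s['tau'].round(2))
cv2.imwrite('pics/t1.png',im[:,:,::-1])
E
python3 -m inch '[{"dp":[0,0,0],"delta_rot":[0,0,0],"gripper":255},{"dp":[0,0,0],"delta_rot":[0,0,0],"gripper":255}]' 40
```

```text
time_s: 4.6
tool_pos: [0.4562, 0.204, 0.1721]
tool_rot: [[-0.0, -1.0, -0.001], [-1.0, 0.0, -0.001], [0.001, 0.001, -1.0]]
force: [-0.4, -0.1, -2.1]
finger_gap: 0.0503
[-0.48  0.05  0.56] [ -0.   -28.89  17.09   3.91  -0.03  -0.  ]
[0.36 0.56 0.3 ] [ -0.   -28.88  17.1    3.91  -0.03   0.  ]
[ 0.22 -0.16 -1.76] [ 0.000e+00 -2.888e+01  1.710e+01  3.910e+00 -2.000e-02  0.000e+00]
[ 0.38 -0.41 -0.72] [ 0.000e+00 -2.889e+01  1.711e+01  3.910e+00 -2.000e-02  0.000e+00]
[ 0.07 -0.44 -1.29] [-0.000e+00 -2.890e+01  1.712e+01  3.910e+00 -2.000e-02  0.000e+00]
[ 0.53 -0.37 -1.  ] [ 0.000e+00 -2.890e+01  1.712e+01  3.920e+00 -2.000e-02  0.000e+00]
time_s: 5.15
tool_pos: [0.4564, 0.2041, 0.1726]
tool_rot: [[-0.0, -1.0, 0.0], [-1.0, 0.0, 0.0], [-0.0, -0.0, -1.0]]
force: [-0.3, -0.2, -0.6]
finger_gap: 0.0506
```

View pics/t1.png

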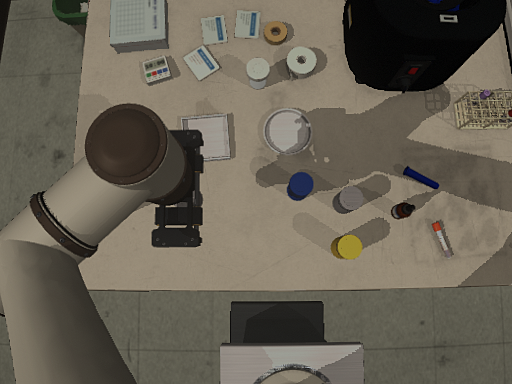

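The mean is about -0.8 N with the canister held (gap 50.5 mm), so this is the empty one; a full one would read at least 4.2 N. Carry it to the dish.

```bash
python3 -m inch '[{"dp":[0.025,-0.022,0],"delta_rot":[0,0,0],"gripper":255},{"dp":[0.06,-0.052,0],"delta_rot":[0,0,0],"gripper":255},{"dp":[0.1,-0.088,0],"delta_rot":[0,0,0],"gripper":255},{"dp":[0.14,-0.123,0],"delta_rot":[0,0,0],"gripper":255},{"dp":[0.175,-0.154,0],"delta_rot":[0,0,0],"gripper":255},{"dp":[0.195,-0.171,0],"delta_rot":[0,0,0],"gripper":255},{"dp":[0.204,-0.179,0],"delta_rot":[0,0,0],"gripper":255},{"dp":[0.204,-0.179,0],"delta_rot":[0,0,0],"gripper":255},{"dp":[0.204,-0.179,0],"delta_rot":[0,0,0],"gripper":255},{"dp":[0.204,-0.179,0],"delta_rot":[0,0,0],"gripper":255}]' 40
python3 - <<'E'
from h import *
im,d=arm.snapshot('scene'); s=arm.get_state(); print(s['force'].round(2))
cv2.imwrite('pics/s2.png',im[:,:,::-1])
E
```

```text
time_s: 6.4
tool_pos: [0.6348, 0.001, 0.1729]
tool_rot: [[0.001, -1.0, 0.0], [-1.0, -0.001, 0.0], [-0.0, -0.0, -1.0]]
force: [-0.8, -0.0, -0.7]
finger_gap: 0.0503
[-0.19 -0.07 -1.24]
```

View pics/s2.png

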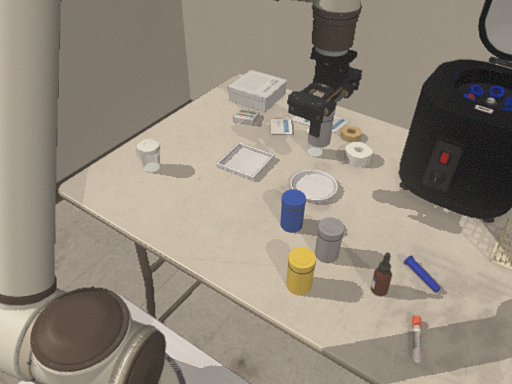

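The grey canister hangs upright in the gripper at (320,130), above the dish at (314,186). Lower it with a slow finish.

```bash
python3 -m inch '[{"dp":[0,0,0.04],"delta_rot":[0,0,0],"gripper":255},{"dp":[0,0,0.08],"delta_rot":[0,0,0],"gripper":255},{"dp":[0,0,0.11],"delta_rot":[0,0,0],"gripper":255},{"dp":[0,0,0.122],"delta_rot":[0,0,0],"gripper":255},{"dp":[0,0,0.128],"delta_rot":[0,0,0],"gripper":255},{"dp":[0,0,0.132],"delta_rot":[0,0,0],"gripper":255},{"dp":[0,0,0.134],"delta_rot":[0,0,0],"gripper":255},{"dp":[0,0,0.135],"delta_rot":[0,0,0],"gripper":255},{"dp":[0,0,0.1355],"delta_rot":[0,0,0],"gripper":255},{"dp":[0,0,0.1355],"delta_rot":[0,0,0],"gripper":255}]' 40
```

```text
time_s: 7.7
tool_pos: [0.6354, 0.0001, 0.0373]
tool_rot: [[-0.0, -1.0, 0.0], [-1.0, 0.0, 0.0], [-0.0, -0.0, -1.0]]
force: [0.3, 0.7, -1.6]
finger_gap: 0.0509
```

```bash
python3 -m inch '[{"dp":[0,0,0.0005],"delta_rot":[0,0,0],"gripper":255},{"dp":[0,0,0.001],"delta_rot":[0,0,0],"gripper":255},{"dp":[0,0,0.001],"delta_rot":[0,0,0],"gripper":120},{"dp":[0,0,0.001],"delta_rot":[0,0,0],"gripper":80},{"dp":[0,0,0.001],"delta_rot":[0,0,0],"gripper":30},{"dp":[0,0,0.001],"delta_rot":[0,0,0],"gripper":0},{"dp":[0,0,0.001],"delta_rot":[0,0,0],"gripper":0},{"dp":[0,0,0.001],"delta_rot":[0,0,0],"gripper":0},{"dp":[0,0,0.001],"delta_rot":[0,0,0],"gripper":0},{"dp":[0,0,0.001],"delta_rot":[0,0,0],"gripper":0}]' 40
```

```text
time_s: 8.95
tool_pos: [0.6353, 0.0001, 0.036]
tool_rot: [[-0.0, -1.0, -0.0], [-1.0, 0.0, 0.0], [-0.0, 0.0, -1.0]]
force: [0.8, -0.0, 0.3]
finger_gap: 0.0871
```

```bash
python3 -m inch '[{"dp":[0,0,-0.02],"delta_rot":[0,0,0],"gripper":0},{"dp":[0,0,-0.06],"delta_rot":[0,0,0],"gripper":0},{"dp":[0,0,-0.11],"delta_rot":[0,0,0],"gripper":0},{"dp":[0,0,-0.16],"delta_rot":[0,0,0],"gripper":0},{"dp":[0,0,-0.18],"delta_rot":[0,0,0],"gripper":0},{"dp":[0,0,-0.18],"delta_rot":[0,0,0],"gripper":0}]' 40
python3 -m inch '[{"dp":[0.025,0.034,0],"delta_rot":[0,0,0],"gripper":0},{"dp":[0.05,0.07,0],"delta_rot":[0,0,0],"gripper":0},{"dp":[0.08,0.11,0],"delta_rot":[0,0,0],"gripper":0},{"dp":[0.11,0.15,0],"delta_rot":[0,0,0],"gripper":0},{"dp":[0.1248,0.17,0],"delta_rot":[0,0,0],"gripper":0},{"dp":[0.1248,0.17,0],"delta_rot":[0,0,0],"gripper":0},{"dp":[0.1248,0.17,0],"delta_rot":[0,0,0],"gripper":0},{"dp":[0.1248,0.17,0],"delta_rot":[0,0,0],"gripper":0}]' 40
python3 - <<'E'
from h import *
im,d=arm.snapshot('scene')
cv2.imwrite('pics/s3.png',im[:,:,::-1])
im,d=arm.snapshot('top')
cv2.imwrite('pics/t3.png',im[:,:,::-1])
P=cloud('top',d);s=P[(d>0)&(P[...,2]>.081)&(P[...,2]<.095)&(abs(P[...,0]-.635)<.06)&(abs(P[...,1])<.07)];print(len(s))
if len(s): print(cv2.minEnclosingCircle(s[:,:2].astype(np.float32)),s[:,2].mean(),s[:,2].std())
E
```

```text
time_s: 9.7
tool_pos: [0.6361, 0.0003, 0.2182]
tool_rot: [[-0.0, -1.0, 0.004], [-1.0, 0.0, 0.001], [-0.001, -0.004, -1.0]]
force: [-0.2, -0.0, -0.3]
finger_gap: 0.087
time_s: 10.7
tool_pos: [0.4662, -0.1241, 0.2156]
tool_rot: [[0.001, -1.0, -0.0], [-1.0, -0.001, 0.0], [-0.0, 0.0, -1.0]]
force: [-0.2, -0.1, 0.9]
finger_gap: 0.0871
0
```

View pics/s3.png

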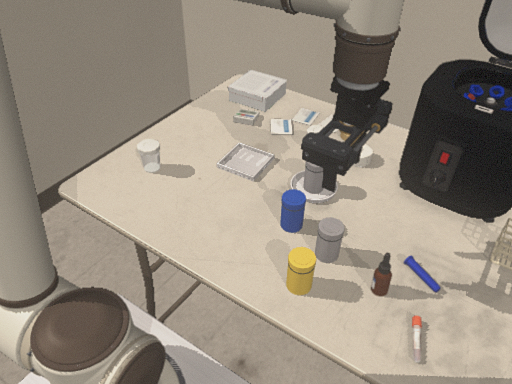

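View pics/t3.png

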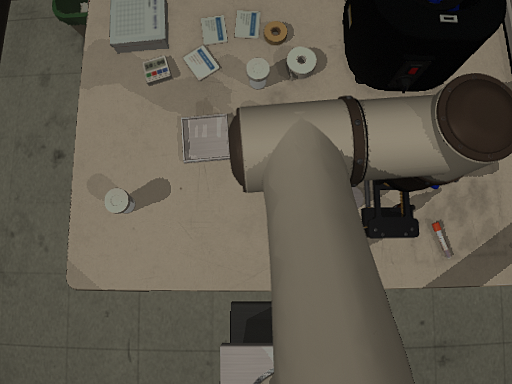

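The first canister stands in the dish at scene (314,178), and the gripper is over the second at (329,240). The top view is blocked by the arm. Descend and grip.

```bash
python3 -m inch '[{"dp":[0,0,0.05],"delta_rot":[0,0,0],"gripper":0},{"dp":[0,0,0.1],"delta_rot":[0,0,0],"gripper":0},{"dp":[0,0,0.14],"delta_rot":[0,0,0],"gripper":0},{"dp":[0,0,0.165],"delta_rot":[0,0,0],"gripper":0},{"dp":[0,0,0.178],"delta_rot":[0,0,0],"gripper":0},{"dp":[0,0,0.183],"delta_rot":[0,0,0],"gripper":0},{"dp":[0,0,0.183],"delta_rot":[0,0,0],"gripper":0},{"dp":[0,0,0.183],"delta_rot":[0,0,0],"gripper":0}]' 50
python3 -m inch '[{"dp":[0,0,0],"delta_rot":[0,0,0],"gripper":100},{"dp":[0,0,0],"delta_rot":[0,0,0],"gripper":200},{"dp":[0,0,0],"delta_rot":[0,0,0],"gripper":255},{"dp":[0,0,0],"delta_rot":[0,0,0],"gripper":255},{"dp":[0,0,0],"delta_rot":[0,0,0],"gripper":255},{"dp":[0,0,0],"delta_rot":[0,0,0],"gripper":255},{"dp":[0,0,0],"delta_rot":[0,0,0],"gripper":255},{"dp":[0,0,0],"delta_rot":[0,0,0],"gripper":255}]' 50
python3 -m inch '[{"dp":[0,0,-0.02],"delta_rot":[0,0,0],"gripper":255},{"dp":[0,0,-0.05],"delta_rot":[0,0,0],"gripper":255},{"dp":[0,0,-0.09],"delta_rot":[0,0,0],"gripper":255},{"dp":[0,0,-0.12],"delta_rot":[0,0,0],"gripper":255},{"dp":[0,0,-0.15],"delta_rot":[0,0,0],"gripper":255},{"dp":[0,0,-0.17],"delta_rot":[0,0,0],"gripper":255},{"dp":[0,0,-0.17],"delta_rot":[0,0,0],"gripper":255},{"dp":[0,0,-0.17],"delta_rot":[0,0,0],"gripper":255},{"dp":[0,0,-0.17],"delta_rot":[0,0,0],"gripper":255},{"dp":[0,0,-0.17],"delta_rot":[0,0,0],"gripper":255}]' 50
python3 - <<'E'
from h import *
f=[]
for i in range(5):
    im,d=arm.snapshot('scene'); f.append(arm.get_state()['force'])
print(np.mean(f,0))
cv2.imwrite('pics/s4.png',im[:,:,::-1])
E
```

```text
time_s: 11.8
tool_pos: [0.4661, -0.1246, 0.034]
tool_rot: [[0.0, -1.0, 0.002], [-1.0, -0.0, 0.0], [-0.0, -0.002, -1.0]]
force: [0.5, 0.4, -0.6]
finger_gap: 0.0871
time_s: 12.8
tool_pos: [0.4658, -0.1247, 0.0331]
tool_rot: [[-0.0, -1.0, 0.001], [-1.0, 0.0, -0.0], [0.0, -0.001, -1.0]]
force: [2.2, -0.8, -0.8]
finger_gap: 0.0504
time_s: 14.05
tool_pos: [0.4648, -0.1247, 0.2021]
tool_rot: [[-0.0, -1.0, -0.002], [-1.0, 0.0, 0.0], [-0.0, 0.002, -1.0]]
force: [-0.1, 0.3, -5.2]
finger_gap: 0.0505
[ 0.06337319 -0.17014842 -4.6746888 ]
```

View pics/s4.png

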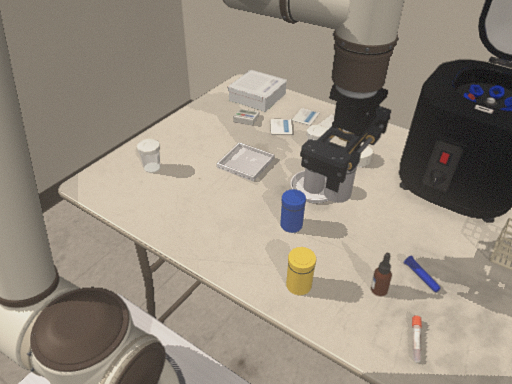

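It reads 4.7 N, so this is the full one. It hangs upright, and its bottom (about 0.17 m) clears everything on the way. Carry it to the tray.

```bash
python3 -m inch '[{"dp":[-0.03,-0.015,0],"delta_rot":[0,0,0],"gripper":255},{"dp":[-0.07,-0.035,0],"delta_rot":[0,0,0],"gripper":255},{"dp":[-0.12,-0.06,0],"delta_rot":[0,0,0],"gripper":255},{"dp":[-0.17,-0.084,0],"delta_rot":[0,0,0],"gripper":255},{"dp":[-0.22,-0.109,0],"delta_rot":[0,0,0],"gripper":255},{"dp":[-0.265,-0.131,0],"delta_rot":[0,0,0],"gripper":255},{"dp":[-0.3,-0.148,0],"delta_rot":[0,0,0],"gripper":255},{"dp":[-0.318,-0.157,0],"delta_rot":[0,0,0],"gripper":255},{"dp":[-0.318,-0.157,0],"delta_rot":[0,0,0],"gripper":255},{"dp":[-0.318,-0.157,0],"delta_rot":[0,0,0],"gripper":255}]' 50
python3 -m inch '[{"dp":[0,0,0.04],"delta_rot":[0,0,0],"gripper":255},{"dp":[0,0,0.08],"delta_rot":[0,0,0],"gripper":255},{"dp":[0,0,0.11],"delta_rot":[0,0,0],"gripper":255},{"dp":[0,0,0.13],"delta_rot":[0,0,0],"gripper":255},{"dp":[0,0,0.145],"delta_rot":[0,0,0],"gripper":255},{"dp":[0,0,0.155],"delta_rot":[0,0,0],"gripper":255},{"dp":[0,0,0.16],"delta_rot":[0,0,0],"gripper":255},{"dp":[0,0,0.16],"delta_rot":[0,0,0],"gripper":255},{"dp":[0,0,0.16],"delta_rot":[0,0,0],"gripper":255}]' 50
```

```text
time_s: 15.55
tool_pos: [0.6218, 0.1923, 0.2028]
tool_rot: [[-0.001, -1.0, -0.001], [-1.0, 0.001, -0.001], [0.001, 0.001, -1.0]]
force: [0.1, -0.6, -4.8]
finger_gap: 0.0508
time_s: 16.68
tool_pos: [0.6229, 0.1936, 0.0438]
tool_rot: [[0.0, -1.0, 0.001], [-1.0, -0.0, 0.001], [-0.001, -0.001, -1.0]]
force: [0.5, -0.3, -4.3]
finger_gap: 0.0507
```

```bash
python3 -m inch '[{"dp":[0,0,0.003],"delta_rot":[0,0,0],"gripper":255},{"dp":[0,0,0.0045],"delta_rot":[0,0,0],"gripper":255},{"dp":[0,0,0.0055],"delta_rot":[0,0,0],"gripper":255},{"dp":[0,0,0.006],"delta_rot":[0,0,0],"gripper":255},{"dp":[0,0,0.0065],"delta_rot":[0,0,0],"gripper":255},{"dp":[0,0,0.0065],"delta_rot":[0,0,0],"gripper":255},{"dp":[0,0,0.0065],"delta_rot":[0,0,0],"gripper":255}]' 50
```

```text
time_s: 17.55
tool_pos: [0.6224, 0.1932, 0.0373]
tool_rot: [[0.0, -1.0, 0.0], [-1.0, -0.0, -0.0], [0.0, -0.0, -1.0]]
force: [-2.9, -1.5, 3.3]
finger_gap: 0.0507
```

Touched down: the force went from -4.5 N to +3.3 N. Release and retreat.

```bash
python3 -m inch '[{"dp":[0,0,0],"delta_rot":[0,0,0],"gripper":120},{"dp":[0,0,0],"delta_rot":[0,0,0],"gripper":60},{"dp":[0,0,0],"delta_rot":[0,0,0],"gripper":0},{"dp":[0,0,0],"delta_rot":[0,0,0],"gripper":0},{"dp":[0,0,0],"delta_rot":[0,0,0],"gripper":0},{"dp":[0,0,0],"delta_rot":[0,0,0],"gripper":0},{"dp":[0,0,0],"delta_rot":[0,0,0],"gripper":0}]' 50
python3 -m inch '[{"dp":[0,0,-0.02],"delta_rot":[0,0,0],"gripper":0},{"dp":[0,0,-0.06],"delta_rot":[0,0,0],"gripper":0},{"dp":[0,0,-0.11],"delta_rot":[0,0,0],"gripper":0},{"dp":[0,0,-0.16],"delta_rot":[0,0,0],"gripper":0},{"dp":[0,0,-0.2],"delta_rot":[0,0,0],"gripper":0},{"dp":[-0.05,0.03,-0.2],"delta_rot":[0,0,0],"gripper":0},{"dp":[-0.1,0.07,-0.2],"delta_rot":[0,0,0],"gripper":0},{"dp":[-0.15,0.11,-0.2],"delta_rot":[0,0,0],"gripper":0},{"dp":[-0.2,0.15,-0.2],"delta_rot":[0,0,0],"gripper":0},{"dp":[-0.25,0.19,-0.2],"delta_rot":[0,0,0],"gripper":0}]' 50
python3 -m inch '[{"dp":[-0.05,0.05,0],"delta_rot":[0,0,0],"gripper":0},{"dp":[-0.1,0.1,0],"delta_rot":[0,0,0],"gripper":0},{"dp":[-0.12,0.15,0],"delta_rot":[0,0,0],"gripper":0},{"dp":[-0.13,0.18,0],"delta_rot":[0,0,0],"gripper":0},{"dp":[-0.13,0.18,0],"delta_rot":[0,0,0],"gripper":0},{"dp":[-0.13,0.18,0],"delta_rot":[0,0,0],"gripper":0}]' 50
python3 - <<'E'
from h import *
im,d=arm.snapshot('top'); cv2.imwrite('pics/t5.png',im[:,:,::-1])
P=cloud('top',d)
for c in((.622,.1935),(.635,0)):
    s=P[(d>0)&(P[...,2]>.08)&(P[...,2]<.097)&(abs(P[...,0]-c[0])<.06)&(abs(P[...,1]-c[1])<.06)]
    print(len(s))
    if len(s):
        q=np.linalg.lstsq(np.c_[s[:,:2],np.ones(len(s))],s[:,2],rcond=None)[0]
        print(cv2.minEnclosingCircle(s[:,:2].astype(np.float32)),s[:,2].mean(),'slope',q[:2])
im,d=arm.snapshot('scene'); cv2.imwrite('pics/s5.png',im[:,:,::-1])
E
```

```text
time_s: 18.42
tool_pos: [0.6224, 0.1933, 0.0365]
tool_rot: [[-0.0, -1.0, 0.0], [-1.0, 0.0, 0.0], [-0.0, -0.0, -1.0]]
force: [-0.2, 0.1, 0.4]
finger_gap: 0.0868
time_s: 19.68
tool_pos: [0.4348, 0.4399, 0.2368]
tool_rot: [[-0.0, -1.0, 0.0], [-1.0, 0.0, 0.0], [-0.0, -0.0, -1.0]]
force: [1.5, 0.5, 0.4]
finger_gap: 0.087
time_s: 20.42
tool_pos: [0.2566, 0.5684, 0.2366]
tool_rot: [[-0.0, -1.0, 0.0], [-1.0, 0.0, -0.0], [0.0, -0.0, -1.0]]
force: [-0.0, 0.8, 0.8]
finger_gap: 0.0871
423
((0.6217963099479675, 0.1911935955286026), 0.025887174531817436) 0.08779317974540152 slope [0.00955319 0.00563362]
406
((0.6349389553070068, 0.00053329550428316), 0.02561124786734581) 0.08788967988889285 slope [0.0269311  0.00671751]
```

View pics/t5.png

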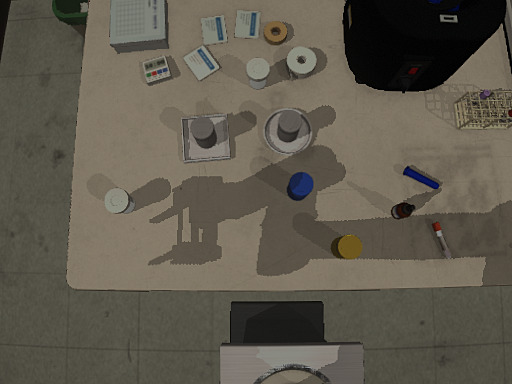

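View pics/s5.png

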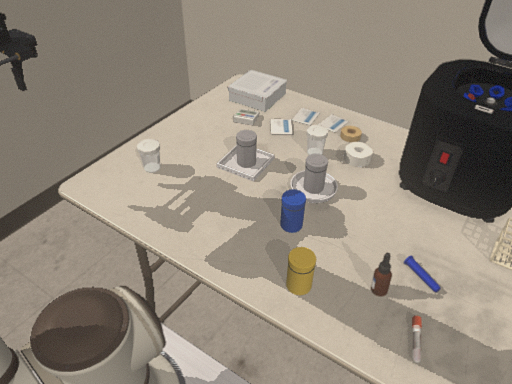

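Both stand upright and centred: the full one in the tray at top (203,130), the empty one in the dish at top (290,122). Lid heights are 88 mm (84 + 4 mm floor), and the arm is clear.

```bash
python3 -c "
from bench import arm
print(arm.job_done())"
```

```text
the job is handed in; nothing more can be done
None
```

Both canisters are placed and released, and the job was handed in at about 20.5 s of the 61 s allowed; no verdict was reported.

- **Which is which:** the left canister (top view, pixel 195,205) read about 0.8 N when lifted, so it is the empty one. The right one (349,199) read about 4.7 N, so it is the full one. Wrist force noise was about 1 N, well below the difference between them.
- **Empty canister:** it stands in the round dish, its centre within about 1 mm of the dish centre.
- **Full canister:** it stands in the square tray, its centre about 2.5 mm from the tray centre.
- **Last checks:** both lids are at 88 mm, which matches 84 mm plus the 4 mm floor. Fitted tilts are below 0.03 rad and the arm is clear of everything. I did not measure the contact forces in the tray and dish directly.

None of the checks failed or disagreed. One earlier top-view check of the dish was blocked by the arm, so I used the scene view then and the top view again at the end.

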